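# Press the slide carrier under the drag spring

## Task

Load the slide carrier into its dock: with the fingertips, press the carrier down hard onto the sprung bed and keep it pressed while you slide it under the clamp bar and the leaf spring, until it is fully home against the end stop; then let go so that the spring holds it there. Only press and push it: do not lift it off the bed, and leave the other things on the bench where they are.

Things in the scene. Friction and masses are not known exactly. Their poses are not given: they have to be found in the camera images.
- dock: Fixed aluminium dock, 236 x 92 mm, lying on the bench. Origin: on the bench under its middle. Its +x axis runs along the channel towards the end stop, z up. In its frame the channel runs from x = -113 to +100 mm between two side rails (tops at z = 29 mm, inner width 59 mm).
- bar_front (a point): Middle of the lower front edge of the dark steel clamp bar that crosses the channel: x = 48 mm, z = 33 mm in the dock's frame. The bar is 12 mm long in x, its top at z = 41 mm (screw heads to 45 mm). Axes as the dock's.
- leaf_tip (a point): Tip of the steel leaf spring (40 mm wide), which runs from the clamp bar back and down to x = 92 mm, z = 28 mm in the dock's frame. It gives way upwards, pressing on what passes under it with about 1.5 to 4 N.
- end_stop (a point): Middle of the top edge of the end stop's face, at x = 100 mm, z = 32 mm in the dock's frame. Home: the carrier's nose touches this face.
- bed (a joint): White sprung floor of the channel. 0 = fully up (its top at z = 22 mm above the bench), 0.008 m = pressed fully down onto its stop (top at z = 14 mm). It goes straight down without tipping; it takes about 6 N to start and 11.6 N to press right down, and it springs back.
- carrier: Loose grey slide carrier, a plate 110 (x) x 56 (y) x 16 (z) mm, 60 to 125 g, low friction, on the bed between the rails. Origin: centre of its underside; x as the dock's x; nose (with the inlaid glass) at x = +55 mm. Top at z = 38 mm above the bench when free, 30 mm pressed fully down. Home: origin at x = 45 mm in the dock's frame; let go there it rises about 3 mm against the bar and stays.
- nose (a point): Top front edge of the carrier, in the middle: x = 55, z = 16 mm of the carrier. At the start it is 10 to 34 mm short of the clamp bar. Pressed down less than 5 mm it butts against the bar.
- ridge (a point): Middle of the rear face of the thumb ridge, at x = -15, z = 20 mm of the carrier. The ridge crosses the carrier's top, 50 mm wide (y), 8 mm thick (x = -15 to -7 mm), 8 mm high. When home it is still 10 mm short of the clamp bar.
- press_spot (a point): Point on top of the carrier, on the middle of the thumb pad, at x = -30 mm, z = 16 mm of the carrier: 15 mm behind the ridge. The flat grooved pad runs from x = -55 to -15 mm.
- stopper_0: Brown rubber stopper, 28 mm wide, 26 mm high, standing beside the dock; bystander. Origin: centre of its underside.
- sample_tube_0: Capped plastic sample tube, 103 mm long, 20 mm thick, lying beside the dock; bystander. Origin: under its middle.
- bottle_dropper: White dropper bottle, 44 mm wide, 98 mm high, standing near the far end of the dock; bystander. Origin: centre of its underside.
- bottle_pe: White plastic bottle with a blue cap, 60 mm wide, 132 mm high, at the back left; bystander.
- beaker_0: Small clear beaker, 59 mm wide, 72 mm high, at the left; bystander.
- timer: Flat lab timer, 62 x 62 x 18 mm, at the front left; bystander.
- bottle_shelf_b: Brown bottle with a black cap, 50 mm wide, 105 mm high, at the right; bystander.
- cuvette_box: Closed blue-grey cuvette box, 68 x 110 x 46 mm, at the back right; bystander.
- pocket_meter: Pocket meter, 138 x 45 x 22 mm, at the front right; bystander.
Mind the look-alikes: they are no part of the job. What is shaped like the carrier but turquoise or yellow is not meant.

How it is judged:
By the outcome, as a careful person would: the job done as asked, in the order asked, and still so for the second after the job is handed in, with the robot touching nothing.
It also fails if it takes over 35 s, if anything falls off the work surface, if the arm or the gripper's body presses on something with over 40 N, if the wrist force passes 120 N, or if a joint passes its speed limit or range.

## Robot

A 6-joint arm with a two-finger parallel gripper is mounted at the origin on a cart in front of the work surface, level with it; the furniture and walls round the work are solid. World frame = base frame: x ahead of the robot, y to its left, z up, the work surface at z = 0. Lengths are in mm, angles in rad, forces in N, time in s.
With the tool pointing down it reaches from about 375 to 925 mm from the base axis. Payload 5.7 kg.
Tool frame: the origin (TCP) lies midway between the tips of the shut fingers; the grasp point (between the pads) lies 19 mm behind it (manip.grasp_offset is the distance from the TCP to the grasp point, in mm); z points along the fingers, y is the line along which they close (so a half turn about z gives the same grasp; the last joint's range is limited). The gripper opens to 85 mm and grips with 20 to 120 N. Pads are 22 mm wide; open, the fingers measure 114 mm over their backs; the gripper's body (76 mm by 85 mm) begins 54 mm behind the grasp point. The pads swing forward as they close: fully open they stand 13 mm farther back than shut.
Start: joints at [-0.115, 0.359, 1.51, -0, 1.272, -0.115], TCP at [599.969, -0.004, 231.267] pointing down, gripper open.
Joint ranges: [-2.97, 2.97], [-1.01, 2.36], [0.21, 2.38], [-0.96, 4.11], [0.2, 2.71], [-2.98, 2.98]. Speed limits (rad/s): [2.39, 2.39, 3.14, 3.14, 3.14, 3.14].

## Interface

Orientations are given as a unit quaternion [w, x, y, z].
In Python, from bench import manip gives the robot as it stands.
- The arm moves only by the tool send_rows, never from a script. Its argument "targets" is a list of rows, each an object with "twist": the turn, a rotation vector about the tool's x, y, z in degrees, a list of three; "translation": the shift along the tool's x, y, z in m, a list of three; "jaw": the finger opening in m, from 0 to 0.0854. A call has 1 to 8 rows; each row is the pose to reach, as a shift and turn from the pose commanded when the call began, along the tool's axes at that moment; what a row does not reach only later rows make up. A row lasts 1/8 s, in which the tool goes at most 62.5 mm and 10.7 degrees, less where a joint would pass 70% of its speed; a pose out of reach is approached as far as the arm can. A call with a gripper value outside its range is refused whole. The fingers move at their own pace and stop on an object; the grip force is fixed at half the most. Time passes only in rows, so rows that repeat a pose let the fingers close. It gives the time, the measured TCP pose, the force, the opening and the grip force at its end, in the units of the state.
- manip.get_state(): the state, without advancing time (a new reading comes with each control period).
- manip.snapshot(name): name is "scene" or "side" or "wrist"; returns the picture (420x560x3 uint8, blue, green, red); there is no depth.
- manip.calibration(name): a dict with "camera_matrix" (3x3 intrinsics, pixels), "extrinsics" (4x4, takes a point from camera to world coordinates); the wrist camera has in their place "mount" (4x4, takes a point from camera to tool coordinates, whose origin is the TCP and whose axes are the flange's). Camera axes: x right, y down, z forward; pixel columns grow to the right and rows downward; lengths in mm; the calibration is good to about 2 mm. A picture is of the moment at which its call begins: read the wrist's pose just before it. calibration takes no time and is no camera call.
- manip.job_done(): hands the job in; it is judged then, once.
The state is a dict: "time": time; "qpos": joint angles; "qvel": joint speeds; "effort": joint torques, N m; "eef_pos": TCP position; "tool_rot": TCP orientation; "contact_force": force on the tool from outside, world axes, zero at the start; "ft_torque": the same for the moment, N m; "opening": finger opening in mm; "gripper_force": force on a finger pad.
Only numpy, scipy, OpenCV 4.12 (cv2) and the standard library are available. Lean on these libraries where they do the work, as an engineer would, in place of code of your own. Each camera call takes 0.05 s, during which the arm holds its last target. There are 200 camera calls.

## Working session

There is one attempt and no reset: what is moved stays moved. The work goes in short steps, Python scripts to look and compute and a tool call to move; the robot and the scene stay as the last step left them, time stands still between calls to the robot, and variables do not carry over. Pictures are saved under pics/ and viewed, at most 10 in all, crops included, and the job is handed in when it is done.

Besides the shell and the picture viewer there is one more tool, called after "Emit:" as name(argument=value, ...), one argument or row to a line, values as JSON. send_rows: Moves the arm, as the interface text tells. Its arguments: {"type":"object","properties":{"targets":{"type":"array"}},"required":["targets"]}

```bash
mkdir -p pics; python3 - <<'E'
from bench import manip
import cv2,numpy as np
s=manip.get_state();print(s)
for n in("scene","wrist"):
    cv2.imwrite(f"pics/{n}0.png",manip.snapshot(n))
    c=manip.calibration(n);print(n,{k:np.round(v,3).tolist() for k,v in c.items()})
E
```

```text
{'time': 0.0, 'qpos': array([-1.15112578e-01,  3.59530280e-01,  1.51146951e+00, -1.79983386e-05,
        1.27250180e+00, -1.15099323e-01]), 'qvel': array([ 0.00047315,  0.00025181,  0.0008459 , -0.00046871, -0.00030322,
        0.00033246]), 'effort': array([ 1.96551155e-03, -5.27614331e+01, -2.78626120e+01, -6.37880498e-05,
        1.32890840e-02, -2.81424428e-05]), 'eef_pos': array([5.99296386e+02, 5.96860403e-02, 2.30424440e+02]), 'tool_rot': array([-7.42616512e-04,  7.07109270e-01,  7.07103648e-01, -5.99667762e-04]), 'contact_force': array([0.07276788, 0.07054846, 0.06013569]), 'ft_torque': array([-0.04869774,  0.04726213, -0.00299412]), 'gripper_force': 0.0, 'opening': 85.35851128974909}
scene {'camera_matrix': [[388.012, 0.0, 278.05], [0.0, 388.012, 203.543], [0.0, 0.0, 1.0]], 'extrinsics': [[0.475, -0.598, 0.646, -255.541], [-0.88, -0.323, 0.348, -444.271], [0.0, -0.734, -0.679, 854.195], [0.0, 0.0, 0.0, 1.0]]}
wrist {'camera_matrix': [[337.109, 0.0, 286.379], [0.0, 337.109, 206.717], [0.0, 0.0, 1.0]], 'mount': [[-0.0, -0.966, -0.258, 64.419], [1.0, -0.0, 0.0, -1.237], [-0.0, -0.258, 0.966, -141.603], [0.0, 0.0, 0.0, 1.0]]}
```

View pics/scene0.png

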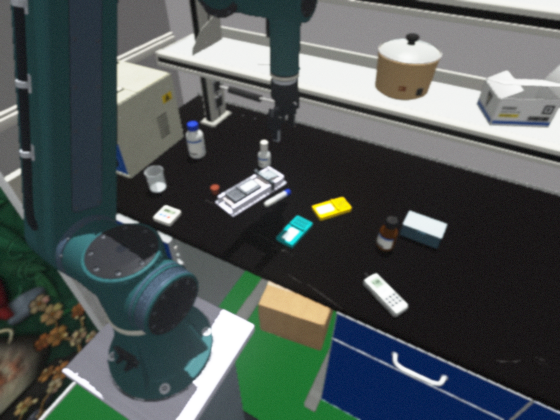

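View pics/wrist0.png

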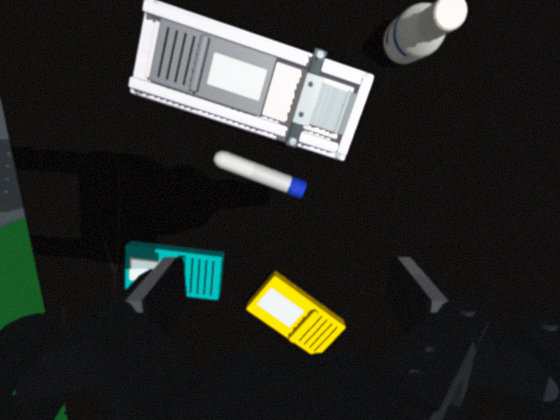

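The grey carrier lies in the dock in the wrist picture, with its ridge at about (197,62) and the clamp bar running (318,52) to (292,140). The turquoise (175,270) and yellow (297,312) plates are look-alikes outside the dock. I'll enlarge the dock to confirm.

```bash
python3 - <<'E'
import cv2
i=cv2.imread("pics/wrist0.png")[0:170,120:385]
cv2.imwrite("pics/c1.png",cv2.resize(i,None,fx=3,fy=3,interpolation=cv2.INTER_CUBIC))
E
```

```text
(no output)
```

View pics/c1.png

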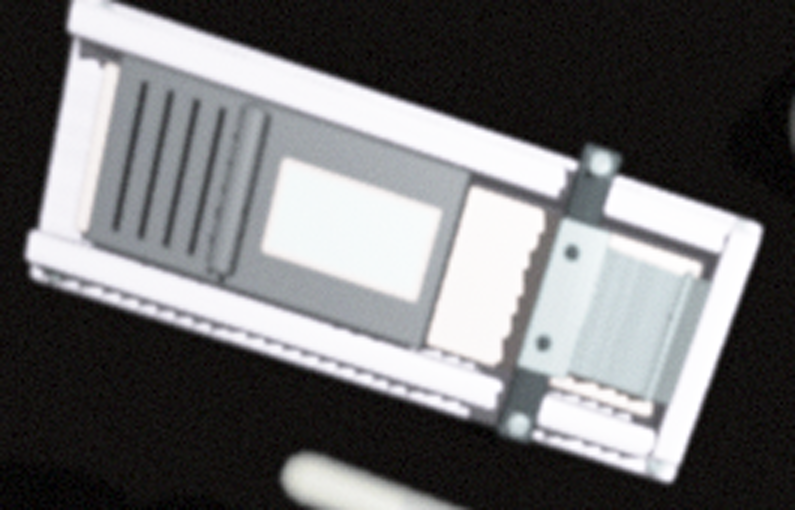

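The crop confirms it: the grey carrier sits on the white bed between the rails. In crop pixels the nose edge runs (470,183)-(425,348), the ridge is near (240,190), and the bar's screws are at (600,163) and (517,425).

```bash
cat > h.py <<'E'
from bench import manip
import numpy as np, cv2
from scipy.spatial.transform import Rotation as R
def ray(pose,uv,z):
    c=manip.calibration("wrist");p,q=pose
    T=np.eye(4);T[:3,:3]=R.from_quat(np.roll(q,-1)).as_matrix();T[:3,3]=p
    M=T@np.array(c["mount"]);d=M[:3,:3]@np.linalg.inv(c["camera_matrix"])@[uv[0],uv[1],1]
    return M[:3,3]+d*(z-M[2,3])/d[2]
E
python3 - <<'E'
from h import *
s=manip.get_state();po=(s["eef_pos"],s["tool_rot"])
P={}
for n,u,v,z in [("screwL",600,163,45),("screwR",517,425,45),("noseL",470,183,38),("noseR",425,348,38),("rearL",118,65,38),("rearR",88,240,38),("ridL",248,107,46),("ridR",212,272,46),("stopL",763,228,32),("stopR",660,465,32),("railRrear",30,262,29)]:
    P[n]=ray(po,(120+(u+.5)/3-.5,(v+.5)/3-.5),z);print(n,P[n].round(1))
for a,b in [("screwL","screwR"),("noseL","noseR"),("rearL","rearR"),("ridL","ridR"),("stopL","stopR"),("rearL","noseL"),("rearR","noseR"),("railRrear","stopR")]:
    d=P[b]-P[a];print(a,b,np.linalg.norm(d).round(1),np.degrees(np.arctan2(d[1],d[0])).round(1),((P[a]+P[b])/2).round(1))
E
```

```text
screwL [627.8 118.8  45. ]
screwR [603.3  41.8  45. ]
noseL [588.7 114.3  38. ]
noseR [574.   65.5  38. ]
rearL [484. 147.  38.]
rearR [469.8  97.9  38. ]
ridL [523.9 133.8  46. ]
ridR [509.9  87.9  46. ]
stopL [680.8 102.   32. ]
stopR [651.4  27.7  32. ]
railRrear [447.1  92.2  29. ]
screwL screwR 80.8 -107.6 [615.6  80.3  45. ]
noseL noseR 51.0 -106.8 [581.4  89.9  38. ]
rearL rearR 51.1 -106.0 [476.9 122.4  38. ]
ridL ridR 48.0 -106.9 [516.9 110.9  46. ]
stopL stopR 79.9 -111.6 [666.1  64.9  32. ]
rearL noseL 109.7 -17.3 [536.3 130.6  38. ]
rearR noseR 109.1 -17.3 [521.9  81.7  38. ]
railRrear stopR 214.3 -17.5 [549.2  59.9  30.5]
```

Emit:
send_rows(
  targets=[
    {"twist": [0,0,-10.4],"translation": [0.016,-0.014,0.01],"jaw": 0},
    {"twist": [0,0,-20.8],"translation": [0.033,-0.028,0.03],"jaw": 0},
    {"twist": [0,0,-31.2],"translation": [0.05,-0.043,0.05],"jaw": 0},
    {"twist": [0,0,-41.6],"translation": [0.066,-0.057,0.075],"jaw": 0},
    {"twist": [0,0,-52],"translation": [0.082,-0.071,0.1],"jaw": 0},
    {"twist": [0,0,-62.4],"translation": [0.1,-0.085,0.125],"jaw": 0},
    {"twist": [0,0,-72.8],"translation": [0.115,-0.099,0.15],"jaw": 0},
    {"twist": [0,0,-72.8],"translation": [0.115,-0.099,0.15],"jaw": 0},
  ],
)

```text
time: 1.1
eef_pos: [497.8, 115.4, 79.5]
tool_rot: [-0.003, 0.15, 0.989, -0.001]
contact_force: [-1.0, -1.0, -0.6]
opening: 0.2
gripper_force: 0.0
```

```bash
python3 - <<'E'
from h import *
s=manip.get_state();print(s["time"],s["eef_pos"],R.from_quat(np.roll(s["tool_rot"],-1)).as_matrix().round(3).tolist(),s["opening"],s["contact_force"])
w=manip.snapshot("wrist");d=manip.snapshot("side");print({k:np.round(v,3).tolist() for k,v in manip.calibration("side").items()})
cv2.imwrite("pics/w1.png",w);cv2.imwrite("pics/s1.png",d)
E
```

```text
1.1 [497.7899985  115.42447319  79.52758138] [[-0.955, 0.296, -0.006], [0.296, 0.955, -0.001], [0.006, -0.002, -1.0]] 0.1856950128213426 [-0.98193055 -0.9800477  -0.59492879]
{'camera_matrix': [[504.482, 0.0, 278.989], [0.0, 504.482, 204.797], [0.0, 0.0, 1.0]], 'extrinsics': [[0.891, -0.291, 0.35, 18.502], [-0.455, -0.539, 0.709, -1002.342], [-0.017, -0.79, -0.612, 904.139], [0.0, 0.0, 0.0, 1.0]]}
```

View pics/w1.png

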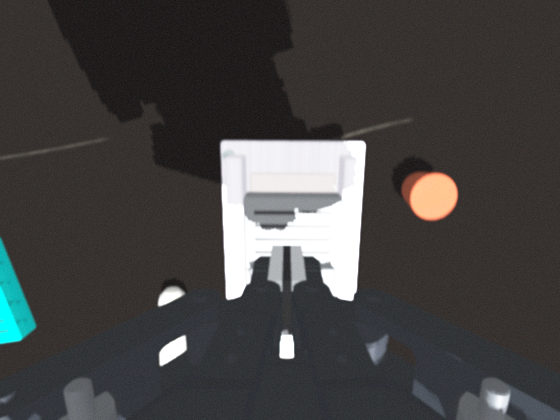

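View pics/s1.png

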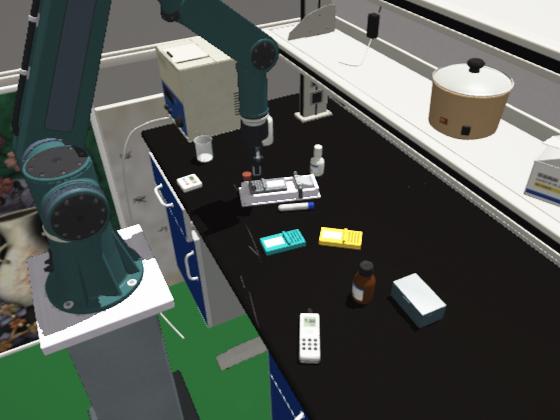

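The fingers are shut over the grooved pad at column 287. The carrier's rear edge is at row 193, columns 246-340, and the rails' middle is at about 293. I'll check this against the first measurement.

```bash
python3 - <<'E'
from h import *
s=manip.get_state();po=(s["eef_pos"],s["tool_rot"]);print(s["time"],po[0])
d=np.array([.955,-.296]);l=np.array([.296,.955])
for n,u,v,z in [("rearL",340,193,38),("rearR",246,193,38),("rear",293,193,38),("railsmid",293.5,143,29)]:
    p=ray(po,(u,v),z);q=p[:2]-po[0][:2];print(n,p.round(1),"rel TCP along",(q@d).round(1),"lat",(q@l).round(1))
E
```

```text
1.2 [501.65444091 114.83123905  81.62970463]
rearL [486.9 150.   38. ] rel TCP along -24.4 lat 29.2
rearR [471.1  99.5  38. ] rel TCP along -24.6 lat -23.7
rear [479.  124.7  38. ] rel TCP along -24.5 lat 2.8
railsmid [453.3 133.1  29. ] rel TCP along -51.6 lat 3.1
```

Emit:
send_rows(
  targets=[
    {"twist": [0,0,0],"translation": [0,0.0015,0.02],"jaw": 0},
    {"twist": [0,0,0],"translation": [0,0.0015,0.038],"jaw": 0},
    {"twist": [0,0,0],"translation": [0,0.0015,0.043],"jaw": 0},
    {"twist": [0,0,0],"translation": [0,0.0015,0.047],"jaw": 0},
    {"twist": [0,0,0],"translation": [0,0.0015,0.05],"jaw": 0},
    {"twist": [0,0,0],"translation": [0,0.0015,0.052],"jaw": 0},
    {"twist": [0,0,0],"translation": [0,0.0015,0.052],"jaw": 0},
  ],
)

```text
time: 2.08
eef_pos: [502.8, 116.0, 30.9]
tool_rot: [0.001, 0.15, 0.989, 0.0]
contact_force: [-2.5, -1.6, 8.6]
opening: -0.1
gripper_force: 4.8
```

Emit:
send_rows(
  targets=[
    {"twist": [0,0,0],"translation": [0,0,0.001],"jaw": 0},
    {"twist": [0,0,0],"translation": [0,0,0.002],"jaw": 0},
    {"twist": [0,0,0],"translation": [0,0,0.002],"jaw": 0},
  ],
)

```text
time: 2.45
eef_pos: [502.8, 116.1, 29.8]
tool_rot: [0.001, 0.15, 0.989, 0.0]
contact_force: [-4.0, -1.9, 18.1]
opening: 0.3
gripper_force: 9.1
```

Emit:
send_rows(
  targets=[
    {"twist": [0,0,0],"translation": [-0.002,0,0.0005],"jaw": 0},
    {"twist": [0,0,0],"translation": [-0.005,0,0.001],"jaw": 0},
    {"twist": [0,0,0],"translation": [-0.009,0,0.001],"jaw": 0},
    {"twist": [0,0,0],"translation": [-0.013,0,0.001],"jaw": 0},
    {"twist": [0,0,0],"translation": [-0.017,0,0.001],"jaw": 0},
    {"twist": [0,0,0],"translation": [-0.021,0,0.001],"jaw": 0},
    {"twist": [0,0,0],"translation": [-0.024,0,0.001],"jaw": 0},
  ],
)

```text
time: 3.32
eef_pos: [525.9, 109.7, 29.8]
tool_rot: [0.002, 0.15, 0.989, 0.001]
contact_force: [-6.2, 2.0, 27.6]
opening: -0.0
gripper_force: 13.9
```

```bash
python3 - <<'E'
from h import *
w=manip.snapshot("wrist");d=manip.snapshot("side")
s=manip.get_state();print(s["time"],s["eef_pos"],s["contact_force"])
o=cv2.resize(d[150:225,220:340],(800,500),interpolation=cv2.INTER_CUBIC)
cv2.imwrite("pics/s2.png",o)
cv2.imwrite("pics/w2.png",w)
E
```

```text
3.425 [526.38564823 109.62930388  29.78934202] [-5.86645042  1.34309477 27.05419535]
```

View pics/s2.png

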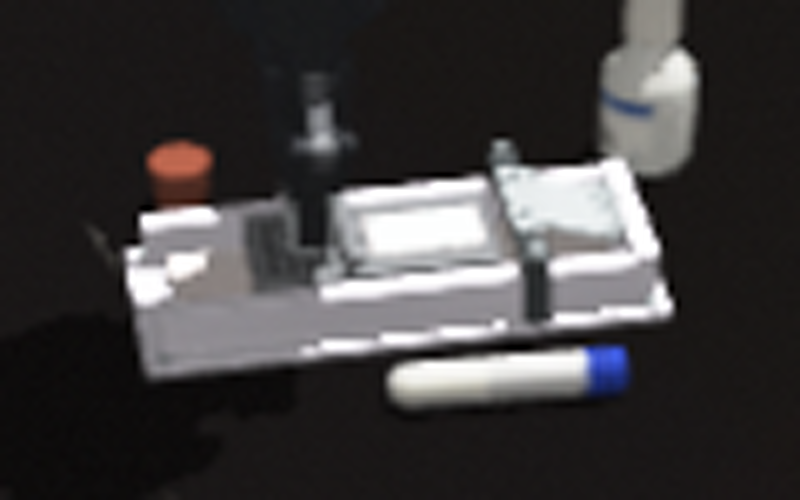

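The carrier slides with the fingertips against the ridge (about (325,230)), its nose close to the bar and the bed fully down (tip z 29.8). I'll keep sliding.

Emit:
send_rows(
  targets=[
    {"twist": [0,0,0],"translation": [-0.004,0,0],"jaw": 0},
    {"twist": [0,0,0],"translation": [-0.008,0,0],"jaw": 0},
    {"twist": [0,0,0],"translation": [-0.012,0,0],"jaw": 0},
    {"twist": [0,0,0],"translation": [-0.016,0,0],"jaw": 0},
    {"twist": [0,0,0],"translation": [-0.02,0,0],"jaw": 0},
    {"twist": [0,0,0],"translation": [-0.024,0,0],"jaw": 0},
  ],
)

```text
time: 4.18
eef_pos: [548.9, 102.6, 29.9]
tool_rot: [0.002, 0.15, 0.989, 0.001]
contact_force: [-5.9, 2.2, 25.9]
opening: 0.1
gripper_force: 12.9
```

Emit:
send_rows(
  targets=[
    {"twist": [0,0,0],"translation": [-0.004,0,0],"jaw": 0},
    {"twist": [0,0,0],"translation": [-0.008,0,0],"jaw": 0},
    {"twist": [0,0,0],"translation": [-0.012,0,0],"jaw": 0},
    {"twist": [0,0,0],"translation": [-0.016,0,0],"jaw": 0},
    {"twist": [0,0,0],"translation": [-0.02,0,0],"jaw": 0},
    {"twist": [0,0,0],"translation": [-0.024,0,0],"jaw": 0},
    {"twist": [0,0,0],"translation": [-0.024,0,0],"jaw": 0},
  ],
)

```text
time: 5.05
eef_pos: [572.6, 95.3, 29.9]
tool_rot: [0.002, 0.15, 0.989, 0.001]
contact_force: [-3.4, 0.5, 22.2]
opening: 0.0
gripper_force: 11.1
```

Emit:
send_rows(
  targets=[
    {"twist": [0,0,0],"translation": [-0.002,0,0.0005],"jaw": 0},
    {"twist": [0,0,0],"translation": [-0.004,0,0.0005],"jaw": 0},
    {"twist": [0,0,0],"translation": [-0.006,0,0.0005],"jaw": 0},
    {"twist": [0,0,0],"translation": [-0.008,0,0.0005],"jaw": 0},
    {"twist": [0,0,0],"translation": [-0.008,0,0.0005],"jaw": 0},
  ],
)

```text
time: 5.68
eef_pos: [579.4, 93.2, 29.8]
tool_rot: [0.002, 0.15, 0.989, 0.001]
contact_force: [-6.7, 1.9, 27.2]
opening: 0.0
gripper_force: 13.7
```

Emit:
send_rows(
  targets=[
    {"twist": [0,0,0],"translation": [-0.001,0,0],"jaw": 0},
    {"twist": [0,0,0],"translation": [-0.002,0,0],"jaw": 0},
    {"twist": [0,0,0],"translation": [-0.003,0,0],"jaw": 0},
    {"twist": [0,0,0],"translation": [-0.004,0,0],"jaw": 0},
    {"twist": [0,0,0],"translation": [-0.004,0,0],"jaw": 0},
  ],
)

```text
time: 6.3
eef_pos: [581.7, 92.4, 29.8]
tool_rot: [0.0, 0.15, 0.989, 0.001]
contact_force: [-9.6, 4.1, 30.4]
opening: 0.3
gripper_force: 15.3
```

Emit:
send_rows(
  targets=[
    {"twist": [0,0,0],"translation": [-0.001,0,0],"jaw": 0},
    {"twist": [0,0,0],"translation": [-0.002,0,0],"jaw": 0},
    {"twist": [0,0,0],"translation": [-0.003,0,0],"jaw": 0},
    {"twist": [0,0,0],"translation": [-0.003,0,0],"jaw": 0},
  ],
)

```text
time: 6.8
eef_pos: [581.7, 92.3, 29.8]
tool_rot: [-0.002, 0.15, 0.989, 0.001]
contact_force: [-15.5, 6.7, 36.2]
opening: 0.2
gripper_force: 18.5
```

```bash
python3 - <<'E'
from h import *
s=manip.get_state();print(s["time"],s["eef_pos"],s["contact_force"])
d=manip.snapshot("side")
cv2.imwrite("pics/s3.png",cv2.resize(d[150:225,220:340],(800,500),interpolation=cv2.INTER_CUBIC))
E
```

```text
6.8 [581.72180502  92.3460148   29.76858445] [-15.4989678    6.65622243  36.20980384]
```

View pics/s3.png

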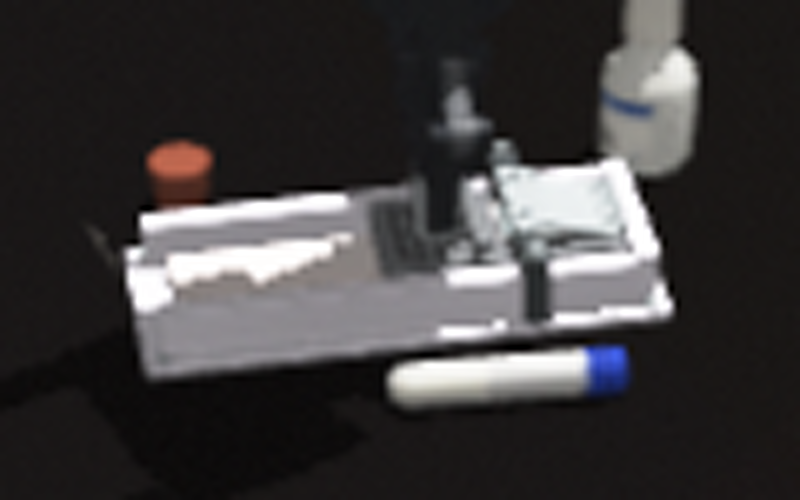

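The tip has stopped dead while the push force keeps rising (no travel in the last 3 mm). The picture shows the ridge just short of the bar, so the carrier is home. I'll ease the push and lift straight up.

Emit:
send_rows(
  targets=[
    {"twist": [0,0,0],"translation": [0.002,0,-0.001],"jaw": 0},
    {"twist": [0,0,0],"translation": [0.003,0,-0.003],"jaw": 0},
    {"twist": [0,0,0],"translation": [0.003,0,-0.006],"jaw": 0},
    {"twist": [0,0,0],"translation": [0.003,0,-0.01],"jaw": 0},
    {"twist": [0,0,0],"translation": [0.004,0,-0.016],"jaw": 0},
    {"twist": [0,0,0],"translation": [0.004,0,-0.03],"jaw": 0},
    {"twist": [0,0,0],"translation": [0.004,0,-0.06],"jaw": 0},
    {"twist": [0,0,0],"translation": [0.004,0,-0.1],"jaw": 0},
  ],
)

```text
time: 7.85
eef_pos: [580.0, 91.8, 126.6]
tool_rot: [-0.001, 0.15, 0.989, -0.0]
contact_force: [1.9, 0.4, 0.6]
opening: -0.1
gripper_force: 0.0
```

Emit:
send_rows(
  targets=[
    {"twist": [0,0,0],"translation": [0.03,0,-0.04],"jaw": 0},
    {"twist": [0,0,0],"translation": [0.06,0,-0.06],"jaw": 0},
    {"twist": [0,0,0],"translation": [0.06,0,-0.06],"jaw": 0},
    {"twist": [0,0,0],"translation": [0.06,0,-0.06],"jaw": 0},
  ],
)

```text
time: 8.35
eef_pos: [524.0, 109.5, 186.2]
tool_rot: [0.001, 0.149, 0.989, 0.0]
contact_force: [-0.2, 0.1, -0.0]
opening: 0.2
gripper_force: 0.0
```

```bash
python3 - <<'E'
from h import *
s=manip.get_state();print(s["time"],s["eef_pos"],s["contact_force"])
d=manip.snapshot("side");w=manip.snapshot("wrist")
a=cv2.resize(d[150:225,220:340],(560,350),interpolation=cv2.INTER_CUBIC)
cv2.imwrite("pics/s4.png",np.vstack([a,cv2.resize(w,(333,250)) if 0 else cv2.copyMakeBorder(cv2.resize(w,(333,250)),0,0,0,227,cv2.BORDER_CONSTANT)]))
E
```

```text
8.35 [523.95005802 109.54114874 186.19341951] [-0.16588231  0.06306784 -0.04576411]
```

View pics/s4.png

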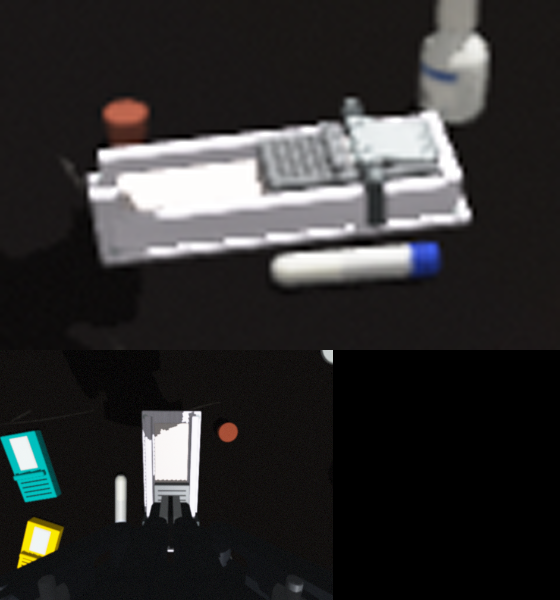

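The arm is clear, the bystanders are where they were, and the carrier stays under the bar and spring. I'll measure its rear edge against the dock's rear end to make sure it didn't creep back.

```bash
python3 - <<'E'
from h import *
s=manip.get_state();print(s["eef_pos"].tolist(),s["tool_rot"].tolist())
w=manip.snapshot("wrist")
cv2.imwrite("pics/w5.png",cv2.resize(w[90:300,220:360],(400,600),interpolation=cv2.INTER_CUBIC))
E
```

```text
[523.8928259512104, 109.36309580803999, 185.33480796783547] [-0.00018129970182159251, 0.14970708962829832, 0.9887303704569137, -9.477118149444452e-05]
```

View pics/w5.png

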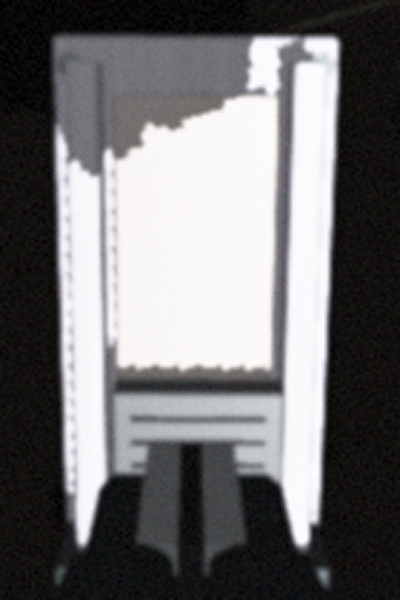

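The carrier's rear top edge is at row 393 of the crop, the rail ends are at row 60 and the dock's rear end is at row 38.

```bash
python3 - <<'E'
from h import *
po=(np.array([523.9,109.4,185.3]),np.array([-0.00018,.149707,.98873,-.0001]))
d=np.array([.955,-.296]);b=np.array([615.6,80.3])
for n,v,z in [("rear",393,33),("rear@30",393,30),("rail end",60,29),("dock end",38,12),("dock end0",38,0)]:
    p=ray(po,(220+198/2.857,90+v/2.857),z);print(n,p.round(1),"dock x",((p[:2]-b)@d+54).round(1))
E
```

```text
rear [555.2 101.4  33. ] dock x -10.0
rear@30 [556.1 101.1  30. ] dock x -9.0
rail end [456.8 131.7  29. ] dock x -112.9
dock end [450.2 133.8  12. ] dock x -119.8
dock end0 [449.8 134.1   0. ] dock x -120.2
```

The rear edge measures at dock x = -10.0 mm, which is exactly home, and the rail ends check out at -113 mm.

```bash
python3 -c "
from bench import manip
print(manip.job_done())"
```

```text
the job is handed in; nothing more can be done
None
```

The carrier is home against the end stop and held by the spring (rear edge measured at dock x = -10 mm, the home position); the arm is clear, the other items look unmoved, and the job is handed in.

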